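# Latch and start the sample mill

### The job

Start the small grinding mill purely by pressing with the fingertips: push both lid latches fully down, then press the raised end of the rocker on the switch box all the way down, and only then push the round start key on the timer box fully in. Do not press the square stop key, and leave the lid, cups, jar, beaker and small weight where they are; nothing is to be picked up.

Things in the scene. Friction and masses are not known exactly. Their poses are not given: they have to be found in the camera images.
- mill: Fixed grey grinding mill, a housing 180 (x) by 250 (y) by 110 mm high. Origin at the centre of its underside on the bench, z up, y to its left side, x away from the robot at yaw 0. A round lid lies on top, and beside the lid stand two steel push latches, one to its left (+y) and one to its right (-y)
- latch_left_pad (a point): Centre of the pressing area on top of the left latch, at x 0, y +100 mm in the mill's frame; its top is 148 mm above the bench when up and 136 mm when fully down. The flat steel pad is 44 mm (x) by 50 mm (y), reaching from 69 to 119 mm left of the mill's centre, inner edge over the lid's rim. The point moves with the latch
- latch_right_pad (a point): The same on the right latch, at x 0, y -100 mm in the mill's frame, mirror image of the left one
- latch_left (a joint): Downward travel of the left latch in m: about 0 to 0.003 up at the start, 0.012 fully down at its stop. It moves straight down against about 5 N of friction and stays where it is left, with no spring
- latch_right (a joint): The same for the right latch
- mill_lid: Loose round aluminium lid lying on the mill, 150 mm diameter, 12 mm thick, 0.6 kg, with a 30 mm black knob in the middle whose top is 39 mm above the lid's underside. Origin at the centre of its underside, 110 mm above the bench. It must stay in place
- switch_box: Fixed grey box 140 (x) by 100 (y) by 50 mm high, on one side of the mill or the other, with one rocker in the middle of its top. Origin at the centre of its underside on the bench, z up, x away from the robot at yaw 0
- rocker_raised_end (a point): Point to press, on the top face of the rocker's raised far (+x) wing, 27 mm out along it, moving with it: 74 mm above the bench and 23 mm beyond (+x) the box's centre when raised, 64 mm above the bench and 27 mm beyond the centre when fully pressed. The rocker is a shallow V seen from the side, 30 mm wide (y), each wing 40 mm long and 6 mm thick
- rocker (a joint): Rocker angle in rad: about 0 to 0.05 at the start (off: near wing level, far wing raised by 0.4), 0.4 fully pressed at its stop (on: far wing level). It tips about the box's y direction at the box's centre, 58 mm above the bench. Friction only, about 3 N at the point to press; it stays where it is left
- timer_box: Fixed grey box 110 (x) by 150 (y) by 50 mm high, on the other side of the mill, with two black keys and a dark display strip on its top. Origin at the centre of its underside on the bench, z up, x away from the robot at yaw 0
- start_key_top (a point): Centre of the top of the round start key, 30 mm diameter, at x -12, y +37 mm in the timer box's frame; 66 mm above the bench when out, 60 mm when fully in, moving with the key. A flat collar round it is 54 mm above the bench
- start_key (a joint): Downward travel of the start key in m: 0 out, 0.006 fully in at its stop. About 4 N of friction; it stays where it is left
- stop_key_top (a point): Centre of the top of the square stop key, 28 by 28 mm, at x -12, y -37 mm in the timer box's frame, 66 mm above the bench. Not to be pressed
- stop_key (a joint): Downward travel of the stop key in m, 0 out, 0.006 fully in; it must stay out
- cup_a: Loose open steel sample cup, 54 mm diameter at the rim, 55 mm high, standing on the bench between the robot and the mill. Origin at the centre of its underside
- cup_b: A second cup like it, standing beside it
- jar: Loose closed amber glass jar, 60 mm diameter, 90 mm high, standing on the bench farther from the robot than the boxes. Origin at the centre of its underside
- beaker: Loose glass beaker, 52 mm diameter at the rim, 70 mm high, standing on the bench farther from the robot than the boxes. Origin at the centre of its underside
- weight: Loose small steel weight, 28 mm diameter, 21 mm high, left standing on the far right corner of the mill's top, about 68 mm beyond and 102 mm right of the mill's centre; its top is 131 mm above the bench. Origin at the centre of its underside
There are look-alikes about, which are no part of the job. Several things have the shape of the weight; the one meant has the colours described above.

How it is judged:
By the outcome, as a careful person would: the job done as asked, in the order asked, and still so for the second after the job is handed in, with the robot touching nothing.
It also fails if it takes over 64 s, if anything falls off the work surface, if the arm or the gripper's body presses on something with over 40 N, if the wrist force passes 120 N, or if a joint passes its speed limit or range.

### The arm

A 6-joint arm with a two-finger parallel gripper is mounted at the origin on the work surface. World frame = base frame: x ahead of the robot, y to its left, z up, the work surface at z = 0. Lengths are in m, angles in rad, forces in N, time in s.
With the tool pointing down it reaches from about 0.15 to 0.775 m from the base axis. Payload 6.1 kg.
Tool frame: the origin (TCP) lies midway between the tips of the shut fingers; the grasp point (between the pads) lies 19 mm behind it; z points along the fingers, y is the line along which they close (so a half turn about z gives the same grasp; the last joint's range is limited). The gripper opens to 85 mm and grips with 20 to 120 N. Pads are 22 mm wide; open, the fingers measure 114 mm over their backs; the gripper's body (76 mm by 85 mm) begins 54 mm behind the grasp point. The pads swing forward as they close: fully open they stand 13 mm farther back than shut.
Start: joints at [-1.197, 0.126, -0.04, 1.405, 0, 1.571], TCP at [0.192, -0.489, 0.231] pointing down, gripper open.
Joint ranges: [-2.72, 2.72], [-0.95, 1.95], [-1.27, 1.35], [-1.78, 2.02], [-1.46, 1.47], [-3.14, 3.14]. Speed limits (rad/s): [2.39, 2.39, 3.01, 3.14, 3.14, 3.14].

### API

Orientations are given as a rotation vector (axis times angle).
In Python, from bench import * gives the robot as it stands.
- The arm moves only by the shell command python3 -m handwheel 'ROWS' [FORCE]. ROWS is JSON, a list of rows, each a list of 5 numbers: the shift along the tool's x, y, z in mm, then the turn about the tool's z in degrees, then the opening, from -1 (shut) to 1 (fully open), so that 0 is half open. In form: [[x, y, z, spin, gripper], ...]. A call has 1 to 12 rows; each row shifts and turns the commanded pose from where the row before left it, along the tool's axes as they then stand; what a row does not reach is not made up. A row lasts 1/12 s, in which the tool goes at most 41.7 mm and 7.16 degrees, less where a joint would pass 70% of its speed; a pose out of reach is approached as far as the arm can. A call with a gripper value outside its range is refused whole. The fingers move at their own pace and stop on an object; FORCE is the grip in N (left out, the last holds). Time passes only in rows, so rows that do not move let the fingers close. It gives the time, the measured TCP pose, the force, the opening and the grip force at its end, in the units of the state.
- sense(): the state, without advancing time (a new reading comes with each control period).
- camera(name): name is "side" or "top"; returns (picture, depth): 480x640x3 uint8, blue, green, red; 480x640 float32, m along the optical axis (not along the pixel's ray), 0 where there is no reading.
- camera_params(name): a dict with "fx", "fy", "cx", "cy" (pixels), "rvec" (rotation vector, rad) and "tvec" (3), from world to camera coordinates, as OpenCV has them. Camera axes: x right, y down, z forward; pixel columns grow to the right and rows downward; lengths in m; the calibration is good to about 2 mm. A picture is of the moment at which its call begins. camera_params takes no time and is no camera call.
- job_done(): hands the job in; it is judged then, once.
Trained networks look in the newest picture that a camera, given by its name, has taken for a name from the list of things; names that differ only in an ending like _2 or _b are one class to them, and where a whole thing is asked for, a point or a joint stands for the part that bears it (a point fixed in the world has none). Each returns a list of dicts, best first, with "p" (0 to 1); they miss things now and then, are a little off and sometimes report something else, mostly with a low value. They report only what shows in the picture. A call takes as long as a camera call. They do not tell look-alikes from the thing itself.
- look_for(camera, label): "centre" ([x, y, z] in m, in world coordinates, good to about 4 mm: the middle of the surface that is visible of it).
- mark_of(camera, label): "centre" ([x, y, z] in m, in world coordinates, good to about 4 mm: a listed point, or the origin of a listed thing).
The state is a dict: "clock": time; "q": joint angles; "qvel": joint speeds; "joint_torque": joint torques, N m; "tool_pos": TCP position; "ee_rot": TCP orientation; "wrist_force": force on the tool from outside, world axes, zero at the start; "torque": the same for the moment, N m; "grip_width": finger opening in m; "gripper_force": force on a finger pad.
Only numpy, scipy, OpenCV 4.12 (cv2) and the standard library are available. Lean on these libraries where they do the work, as an engineer would, in place of code of your own. Each camera call takes 0.05 s, during which the arm holds its last target. There are 200 camera calls.

## Working session

There is one attempt and no reset: what is moved stays moved. The work goes in short steps, Python scripts to look and compute and a shell command to move; the robot and the scene stay as the last step left them, time stands still between calls to the robot, and variables do not carry over. Pictures are saved under pics/ and viewed, at most 10 in all, crops included, and the job is handed in when it is done.

```bash
mkdir -p pics; ls; python3 - <<'E'
from bench import *
import cv2,numpy as np
for c in ("top","side"):
    im,d=camera(c); cv2.imwrite(f"pics/{c}0.png",im)
    for l in ["mill","latch_left_pad","latch_right_pad","switch_box","rocker_raised_end","timer_box","start_key_top","stop_key_top","mill_lid","weight","cup_a","jar","beaker"]:
        r=mark_of(c,l); print(c,l,[(np.round(x["centre"],3).tolist(),round(x["p"],2)) for x in r[:3]])
s=sense(); print({k:np.round(v,3).tolist() for k,v in s.items()})
E
```

```text
pics
top mill [([0.658, -0.134, 0.11], 0.41)]
top latch_left_pad [([0.597, 0.066, 0.152], 0.73)]
top latch_right_pad [([0.595, -0.131, 0.148], 0.82), ([0.659, -0.14, 0.11], 0.27)]
top switch_box [([0.477, 0.292, 0.002], 0.62)]
top rocker_raised_end [([0.499, 0.288, 0.077], 0.88), ([0.446, 0.096, -0.002], 0.68)]
top timer_box [([0.487, -0.316, -0.0], 0.61)]
top start_key_top [([0.481, -0.282, 0.067], 0.47)]
top stop_key_top [([0.486, -0.354, 0.07], 0.7)]
top mill_lid [([0.598, -0.03, 0.11], 0.63)]
top weight [([0.745, -0.185, 0.003], 0.72), ([0.66, -0.133, 0.11], 0.65), ([0.476, 0.292, -0.001], 0.48)]
top cup_a [([0.444, -0.047, -0.001], 0.88), ([0.446, 0.096, -0.005], 0.68)]
top jar [([0.649, -0.286, -0.001], 0.68)]
top beaker [([0.666, 0.258, 0.002], 0.68), ([0.656, -0.134, 0.11], 0.52)]
side mill [([0.598, -0.028, 0.001], 0.56)]
side latch_left_pad [([0.597, 0.07, 0.143], 0.79), ([0.486, -0.354, 0.066], 0.2)]
side latch_right_pad [([0.592, -0.132, 0.144], 0.64), ([0.66, -0.136, 0.11], 0.62), ([0.596, -0.03, 0.107], 0.26)]
side switch_box [([0.475, 0.292, -0.004], 0.91)]
side rocker
[... 197 characters left out ...]
488, -0.354, 0.067], 0.7)]
side mill_lid [([0.596, -0.03, 0.109], 0.81)]
side weight [([0.442, 0.098, -0.0], 0.72), ([0.662, -0.137, 0.11], 0.46)]
side cup_a [([0.445, -0.046, -0.001], 0.66), ([0.441, 0.099, 0.002], 0.62)]
side jar [([0.651, -0.284, -0.002], 0.86), ([0.474, 0.291, -0.0], 0.41)]
side beaker [([0.661, 0.261, 0.001], 0.87)]
{'clock': 1.4, 'q': [-1.197, 0.126, -0.04, 1.405, -0.0, 1.571], 'qvel': [-0.001, 0.002, 0.002, -0.001, -0.0, 0.001], 'joint_torque': [0.004, -43.571, 35.309, 0.001, 0.0, -0.0], 'tool_pos': [0.192, -0.489, 0.231], 'ee_rot': [-3.087, -0.584, 0.0], 'wrist_force': [0.596, 0.132, 0.012], 'torque': [-0.018, 0.054, 0.014], 'gripper_force': 0.0, 'grip_width': 0.085}
```

View pics/top0.png

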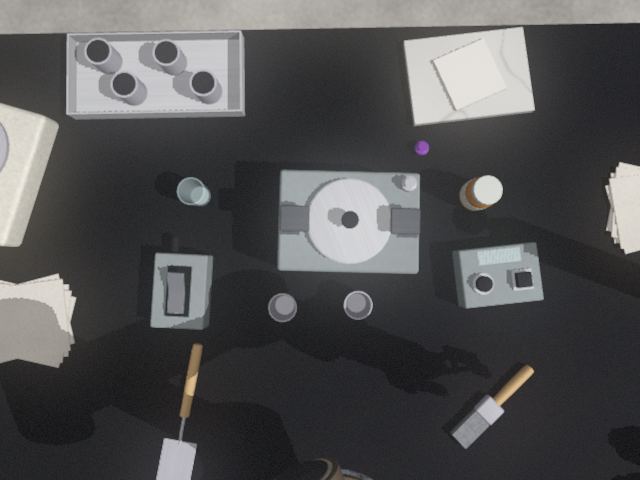

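View pics/side0.png

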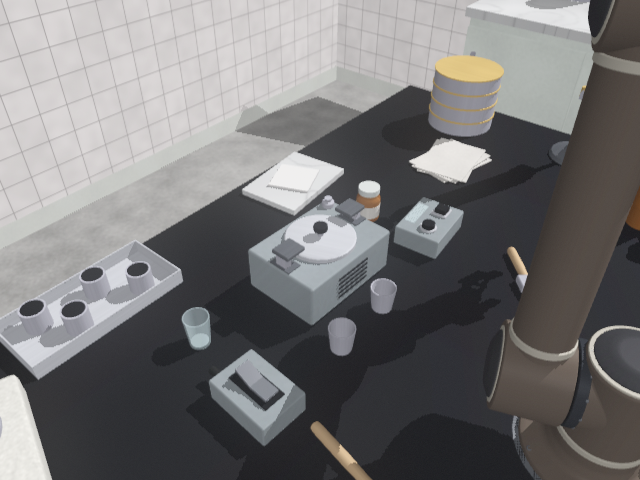

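Top view: mill is at (349,221) with steel latch pads at (293,219) and (405,221). The rocker is at (177,290), the round key at (484,284) and the square key at (523,279). The look-alikes to avoid are:
- **Square key:** (523,279), against the round start key at (484,284).
- **Purple weight:** (422,148), against the steel one at (408,184).
- **Mill's other grey parts:** the lid and knob at (349,220).

I'll check these choices in one close crop.

```bash
python3 - <<'E'
import cv2,numpy as np
from bench import *
im=cv2.imread("pics/top0.png")
P=camera_params("top"); K=np.array([[P["fx"],0,P["cx"]],[0,P["fy"],P["cy"]],[0,0,1]])
pts=np.array([[.595,-.1315,.148],[.597,.068,.148],[.4975,.2885,.074],[.4805,-.282,.066],[.487,-.354,.066]])
uv=cv2.projectPoints(pts,np.array(P["rvec"],float),np.array(P["tvec"],float),K,None)[0][:,0]
print(uv.round(1).tolist())
def crop(x0,y0,w,h,s):
    c=cv2.resize(im[y0:y0+h,x0:x0+w],None,fx=s,fy=s,interpolation=cv2.INTER_CUBIC)
    for u,v in uv:
        if x0<=u<x0+w and y0<=v<y0+h: cv2.drawMarker(c,(int((u-x0+.5)*s),int((v-y0+.5)*s)),(0,0,255),0,14,1)
    return c
a=np.hstack([crop(145,245,80,90,3),crop(445,235,110,90,3)]);b=crop(270,160,160,60*2-5,4)[:,:570]
b=crop(265,165,190,90,3)
cv2.imwrite("pics/crop.png",np.vstack([a,b]))
E
```

```text
[[410.2, 218.3], [292.0, 219.3], [174.8, 279.1], [485.6, 282.3], [524.4, 278.0]]
```

View pics/crop.png

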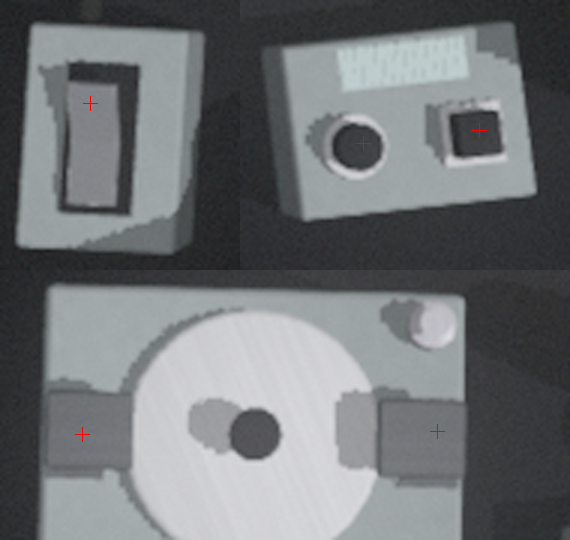

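The crop confirms the choices: the rocker's far wing, the round key (left of the square one), both latch pads, and the steel weight at the far right corner. The start key mark sits about 3 mm off centre, so I'll use (0.478, -0.280). Next I'll turn the tool straight, shut the fingers and head for the right latch.

```bash
python3 -m handwheel '[[0,0,0,7.1,-1],[0,0,0,7.1,-1],[0,0,0,7.1,-1],[25,-22,0,0,-1],[25,-22,0,0,-1],[25,-22,0,0,-1],[25,-22,0,0,-1],[25,-22,0,0,-1],[25,-22,0,0,-1],[25,-22,0,0,-1],[25,-22,0,0,-1],[0,0,0,0,-1]]'
```

```text
clock: 2.4
tool_pos: [0.3946, -0.3092, 0.2312]
ee_rot: [-3.14, -0.011, -0.002]
wrist_force: [-0.1, 0.2, -0.5]
grip_width: 0.0003
gripper_force: 0.0
```

```bash
python3 -m handwheel '[[28,-25,0,0,-1],[28,-25,0,0,-1],[28,-25,0,0,-1],[28,-25,0,0,-1],[28,-25,0,0,-1],[28,-25,0,0,-1],[29,-26,0,0,-1],[0,0,20,0,-1],[0,0,20,0,-1],[0,0,20,0,-1],[0,0,6,0,-1],[0,0,0,0,-1]]'; python3 - <<'E'
from bench import *
import cv2
im,d=camera("side");cv2.imwrite("pics/side1.png",cv2.resize(im[150:330,220:460],None,fx=3,fy=3))
E
```

```text
clock: 3.4
tool_pos: [0.5868, -0.1359, 0.1634]
ee_rot: [-3.141, -0.003, 0.006]
wrist_force: [0.5, -0.4, -0.4]
grip_width: 0.0003
gripper_force: 0.0
```

View pics/side1.png

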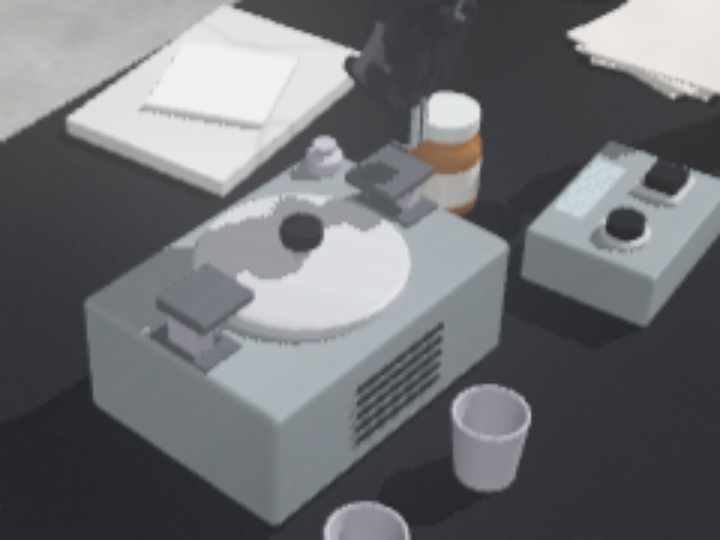

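The crop shows the fingertips (415,130) above the right pad, clear of the weight at (323,155) and the jar. I'll shift slightly and press down.

```bash
python3 -m handwheel '[[6,-5,4,0,-1],[0,0,5,0,-1],[0,0,4,0,-1],[0,0,4,0,-1],[0,0,3,0,-1],[0,0,3,0,-1],[0,0,2,0,-1],[0,0,2,0,-1],[0,0,1,0,-1],[0,0,0,0,-1],[0,0,0,0,-1]]'
```

```text
clock: 4.37
tool_pos: [0.594, -0.131, 0.1373]
ee_rot: [3.142, 0.003, 0.0]
wrist_force: [-0.7, -0.3, 2.7]
grip_width: -0.0
gripper_force: 1.5
```

```bash
python3 -m handwheel '[[0,0,1,0,-1],[0,0,1,0,-1],[0,0,0,0,-1],[0,0,0,0,-1]]';python3 -m handwheel '[[0,0,1,0,-1],[0,0,1,0,-1],[0,0,0,0,-1],[0,0,0,0,-1]]'
```

```text
clock: 4.7
tool_pos: [0.594, -0.131, 0.136]
ee_rot: [3.141, 0.003, 0.001]
wrist_force: [-1.9, 0.5, 7.2]
grip_width: -0.0003
gripper_force: 3.8
clock: 5.03
tool_pos: [0.5941, -0.131, 0.1359]
ee_rot: [3.141, 0.003, 0.004]
wrist_force: [-5.6, 2.3, 18.6]
grip_width: -0.0004
gripper_force: 8.6
```

The right latch is at its stop (z 0.136, force rising to 18.6 N). Next is the left latch.

```bash
python3 -m handwheel '[[0,0,-20,0,-1],[0,0,-28,0,-1],[0,-33,0,0,-1],[0,-33,0,0,-1],[0,-33,0,0,-1],[0,-33,0,0,-1],[0,-33,0,0,-1],[2,-33,0,0,-1],[0,0,0,0,-1],[0,0,12,0,-1],[0,0,8,0,-1],[0,0,0,0,-1]]'; python3 -c "
from bench import *
import numpy as np
camera('side')
print(mark_of('side','latch_left_pad')[:2],mark_of('side','latch_right_pad')[:2])"
```

```text
clock: 6.03
tool_pos: [0.595, 0.037, 0.1594]
ee_rot: [-3.118, -0.079, 0.007]
wrist_force: [-0.2, 0.4, -0.6]
grip_width: 0.0001
gripper_force: 0.0
[{'centre': [0.5991, 0.0727, 0.1463], 'p': 0.59}] [{'centre': [0.5905, -0.1281, 0.1376], 'p': 0.52}]
```

```bash
python3 -m handwheel '[[2,-15,0,2.9,-1],[0,-16,0,0,-1],[0,0,0,0,-1],[0,0,5,0,-1],[0,0,5,0,-1],[0,0,4,0,-1],[0,0,3,0,-1],[0,0,3,0,-1],[0,0,2,0,-1],[0,0,2,0,-1],[0,0,1,0,-1],[0,0,0,0,-1]]'
```

```text
clock: 7.18
tool_pos: [0.5973, 0.042, 0.1376]
ee_rot: [-3.096, -0.075, 0.005]
wrist_force: [-1.7, -1.5, 2.4]
grip_width: 0.0
gripper_force: 1.2
```

```bash
python3 -m handwheel '[[0,0,1,0,-1],[0,0,1,0,-1],[0,0,0,0,-1],[0,0,0,0,-1]]'
```

```text
clock: 7.52
tool_pos: [0.5974, 0.0421, 0.136]
ee_rot: [-3.096, -0.075, 0.004]
wrist_force: [-2.9, -2.2, 6.1]
grip_width: 0.0001
gripper_force: 2.9
```

```bash
python3 - <<'E'
from bench import *
import numpy as np,cv2
s=sense(); print({k:np.round(v,3).tolist() for k,v in s.items()})
im,d=camera("side");cv2.imwrite("pics/side2.png",im)
E
```

```text
{'clock': 7.517, 'q': [0.048, 0.281, -0.058, 1.234, 0.045, 3.142], 'qvel': [-0.0, -0.001, -0.001, 0.0, -0.002, 0.0], 'joint_torque': [1.187, -49.608, 33.874, -1.425, 0.678, -0.005], 'tool_pos': [0.597, 0.042, 0.136], 'ee_rot': [-3.096, -0.075, 0.004], 'wrist_force': [-2.948, -2.214, 6.051], 'torque': [-0.419, 0.693, 0.039], 'gripper_force': 2.937, 'grip_width': 0.0}
```

View pics/side2.png

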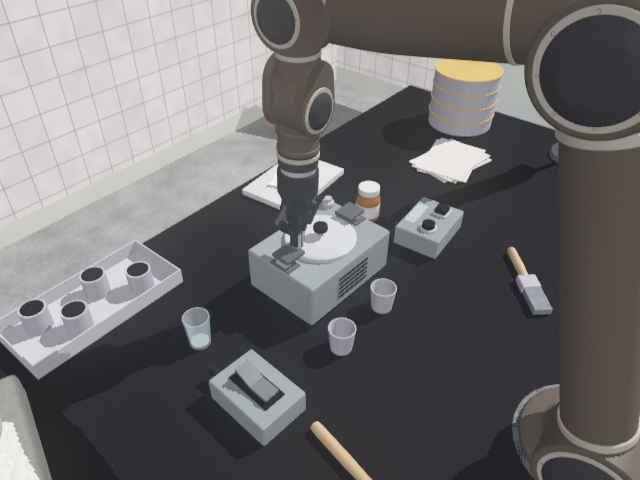

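The last joint has hit its range limit (q6 = 3.142), which is what stopped the sideways motion. I'll lift, spin -90° so the tool x is along world +y, and press the left pad properly.

```bash
python3 -m handwheel '[[0,0,-20,0,-1],[0,0,-15,0,-1],[0,0,0,-7.1,-1],[0,0,0,-7.1,-1],[0,0,0,-7.1,-1],[0,0,0,-7.1,-1],[0,0,0,-7.1,-1],[0,0,0,-7.1,-1],[0,0,0,-7.1,-1],[0,0,0,-7.1,-1],[0,0,0,-7.1,-1],[0,0,0,-7.1,-1]]'; python3 -m handwheel '[[0,0,0,-7.1,-1],[0,0,0,-7.1,-1],[0,0,0,0,-1]]'; python3 - <<'E'
from bench import *
import numpy as np
from scipy.spatial.transform import Rotation as R
s=sense(); print(np.round(R.from_rotvec(s["ee_rot"]).as_matrix(),3), np.round(s["q"],3))
E
```

```text
clock: 8.57
tool_pos: [0.5979, 0.0411, 0.17]
ee_rot: [-2.475, -1.87, -0.038]
wrist_force: [1.1, -0.8, -0.0]
grip_width: 0.0001
gripper_force: 0.0
clock: 8.82
tool_pos: [0.5978, 0.041, 0.1701]
ee_rot: [-2.231, -2.161, -0.045]
wrist_force: [0.2, 1.0, 0.0]
grip_width: -0.0004
gripper_force: 0.0
[[ 0.032  0.999 -0.004]
 [ 0.998 -0.032  0.045]
 [ 0.045 -0.006 -0.999]] [0.046 0.274 0.008 1.307 0.046 1.649]
```

```bash
python3 -m handwheel '[[26,-2,0,0,-1],[0,0,15,0,-1],[0,0,5,0,-1],[0,0,4,0,-1],[0,0,3,0,-1],[0,0,3,0,-1],[0,0,2,0,-1],[0,0,2,0,-1],[0,0,1,0,-1],[0,0,0,0,-1],[0,0,0,0,-1]]'
```

```text
clock: 9.73
tool_pos: [0.5964, 0.0682, 0.137]
ee_rot: [-2.235, -2.157, -0.044]
wrist_force: [-0.3, 0.2, -0.2]
grip_width: 0.0003
gripper_force: 0.0
```

```bash
python3 -m handwheel '[[0,0,1,0,-1],[0,0,1,0,-1],[0,0,0,0,-1],[0,0,0,0,-1]]'
```

```text
clock: 10.07
tool_pos: [0.5967, 0.0683, 0.1362]
ee_rot: [-2.236, -2.158, -0.046]
wrist_force: [-1.7, -0.8, 5.8]
grip_width: 0.0
gripper_force: 3.2
```

```bash
python3 -m handwheel '[[0,0,1,0,-1],[0,0,1,0,-1],[0,0,1,0,-1],[0,0,0,0,-1]]'
```

```text
clock: 10.4
tool_pos: [0.5968, 0.0683, 0.1359]
ee_rot: [-2.237, -2.159, -0.049]
wrist_force: [-6.2, -1.9, 20.6]
grip_width: 0.0
gripper_force: 10.3
```

Both latches are at their stops (force rising at z 0.136). Now the rocker.

```bash
python3 -m handwheel '[[0,0,-20,0,-1],[0,0,-25,0,-1],[24,-11.7,0,0,-1],[24,-11.7,0,0,-1],[24,-11.7,0,0,-1],[24,-11.7,0,0,-1],[24,-11.7,0,0,-1],[24,-11.7,0,0,-1],[24,-11.7,0,0,-1],[24,-11.7,0,0,-1],[24,-11.7,0,0,-1],[0,0,0,0,-1]]'; python3 - <<'E'
from bench import *
import numpy as np
for c in("side","top"):
    camera(c)
    for l in ("rocker_raised_end","switch_box","latch_left_pad","latch_right_pad"):
        print(c,l,[(np.round(x["centre"],3).tolist(),round(x["p"],2)) for x in mark_of(c,l)[:2]])
E
```

```text
clock: 11.4
tool_pos: [0.4974, 0.2894, 0.1874]
ee_rot: [-2.229, -2.161, -0.046]
wrist_force: [0.2, -0.8, 0.6]
grip_width: 0.0003
gripper_force: 0.0
side rocker_raised_end [([0.494, 0.289, 0.076], 0.79), ([0.476, 0.291, -0.002], 0.56)]
side switch_box [([0.475, 0.289, -0.001], 0.82), ([0.66, -0.138, 0.111], 0.65)]
side latch_left_pad [([0.6, 0.07, 0.134], 0.75), ([0.596, -0.03, 0.109], 0.31)]
side latch_right_pad [([0.592, -0.13, 0.134], 0.7), ([0.487, -0.354, 0.069], 0.6)]
top rocker_raised_end [([0.499, 0.287, 0.078], 0.84), ([0.441, -0.049, 0.001], 0.27)]
top switch_box [([0.479, 0.29, 0.001], 0.94)]
top latch_left_pad [([0.598, 0.069, 0.141], 0.58), ([0.488, -0.352, 0.063], 0.57)]
top latch_right_pad [([0.593, -0.128, 0.139], 0.93), ([0.499, 0.286, 0.075], 0.16)]
```

```bash
python3 -m handwheel '[[-6,5,25,0,-1],[0,0,30,0,-1],[0,0,30,0,-1],[0,0,15,0,-1],[0,0,5,0,-1],[0,0,4,0,-1],[0,0,4,0,-1],[0,0,3,0,-1],[0,0,3,0,-1],[0,0,2,0,-1],[0,0,0,0,-1],[0,0,0,0,-1]]'; python3 -m handwheel '[[0,0,1,0,-1],[0,0,1,0,-1],[0,0,0,0,-1],[0,0,0,0,-1]]'
```

```text
clock: 12.9
tool_pos: [0.5038, 0.2855, 0.0665]
ee_rot: [-2.235, -2.157, -0.046]
wrist_force: [1.1, 0.9, 3.6]
grip_width: -0.0
gripper_force: 1.3
clock: 13.23
tool_pos: [0.5038, 0.2855, 0.0643]
ee_rot: [-2.235, -2.158, -0.046]
wrist_force: [3.4, 0.7, 4.8]
grip_width: -0.0003
gripper_force: 2.1
```

```bash
python3 -m handwheel '[[0,0,1,0,-1],[0,0,1,0,-1],[0,0,1,0,-1],[0,0,1,0,-1],[0,0,0,0,-1],[0,0,0,0,-1]]'
```

```text
clock: 13.73
tool_pos: [0.504, 0.2857, 0.0638]
ee_rot: [-2.236, -2.158, -0.05]
wrist_force: [-4.9, -4.4, 27.2]
grip_width: 0.0002
gripper_force: 13.4
```

The rocker is at its stop (z 0.064, 27 N). I'll lift and verify before pressing the key.

```bash
python3 -m handwheel '[[0,0,-15,0,-1],[0,0,-35,0,-1],[0,0,-35,0,-1],[0,0,-35,0,-1],[0,0,-35,0,-1],[-30,0,0,0,-1],[-30,0,0,0,-1],[-30,0,0,0,-1],[-30,0,0,0,-1],[-30,0,0,0,-1],[-30,0,0,0,-1],[0,0,0,0,-1]]'; python3 - <<'E'
from bench import *
import numpy as np,cv2
for c in("side","top"):
    im,d=camera(c);cv2.imwrite(f"pics/{c}3.png",im)
    for l in ("rocker_raised_end","latch_left_pad","latch_right_pad","start_key_top"):
        print(c,l,[(np.round(x["centre"],3).tolist(),round(x["p"],2)) for x in mark_of(c,l)[:2]])
im=cv2.imread("pics/side3.png");cv2.imwrite("pics/crop3.png",cv2.resize(im[170:450,190:480],None,fx=2,fy=2))
E
```

```text
clock: 14.73
tool_pos: [0.4959, 0.0948, 0.2056]
ee_rot: [-2.239, -2.152, -0.038]
wrist_force: [0.3, 0.7, -0.5]
grip_width: 0.0
gripper_force: 0.0
side rocker_raised_end [([0.497, 0.284, 0.067], 0.6)]
side latch_left_pad [([0.599, 0.072, 0.137], 0.93)]
side latch_right_pad [([0.591, -0.129, 0.135], 0.52)]
side start_key_top [([0.478, -0.279, 0.07], 0.63)]
top rocker_raised_end []
top latch_left_pad [([0.597, 0.067, 0.142], 0.7)]
top latch_right_pad [([0.593, -0.129, 0.14], 0.56), ([0.444, -0.046, 0.0], 0.26)]
top start_key_top [([0.481, -0.284, 0.066], 0.49)]
```

View pics/crop3.png

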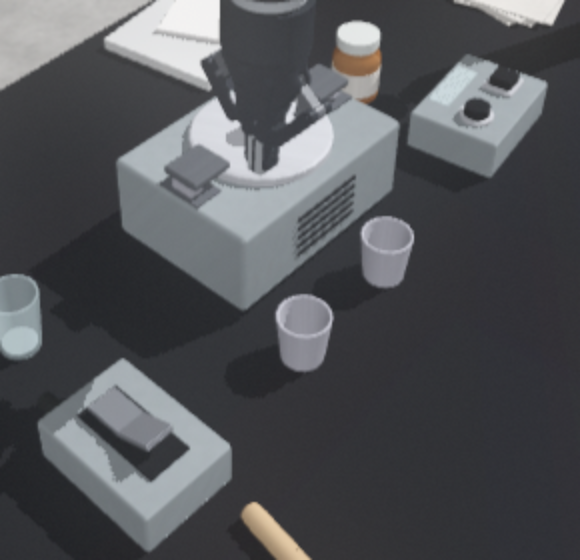

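The crop shows the rocker's far wing level with its near wing now raised at (150,430), and both latches down with the lid in place. Next is the start key.

```bash
python3 -m handwheel '[[-31,0,0,0,-1],[-31,0,0,0,-1],[-31,0,0,0,-1],[-31,0,0,0,-1],[-31,0,0,0,-1],[-31,0,0,0,-1],[-31,0,0,0,-1],[-31,0,0,0,-1],[-31,0,0,0,-1],[-31,0,0,0,-1],[-31,-2,0,0,-1],[-31,-2,0,0,-1]]'; python3 -m handwheel '[[-4,0,0,0,-1],[0,0,0,0,-1]]'
```

```text
clock: 16.23
tool_pos: [0.4803, -0.2738, 0.19]
ee_rot: [-2.234, -2.158, -0.044]
wrist_force: [-0.3, 0.6, 0.2]
grip_width: -0.0003
gripper_force: 0.0
clock: 16.4
tool_pos: [0.48, -0.2778, 0.1893]
ee_rot: [-2.237, -2.154, -0.044]
wrist_force: [0.2, 0.6, -0.3]
grip_width: -0.0001
gripper_force: 0.0
```

```bash
python3 -m handwheel '[[-9,-1,25,0,-1],[0,0,30,0,-1],[0,0,30,0,-1],[0,0,20,0,-1],[0,0,8,0,-1],[0,0,3,0,-1],[0,0,0,0,-1]]'; python3 - <<'E'
from bench import *
import cv2
im,d=camera("side");cv2.imwrite("pics/side4.png",cv2.resize(im[150:270,360:500],None,fx=4,fy=4))
E
```

```text
clock: 16.98
tool_pos: [0.4787, -0.2795, 0.0739]
ee_rot: [-2.233, -2.159, -0.044]
wrist_force: [-0.1, -0.5, 0.8]
grip_width: 0.0
gripper_force: 0.0
```

View pics/side4.png

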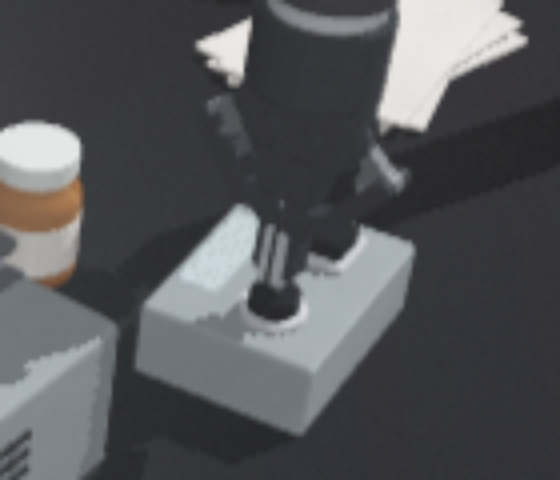

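The fingertips are just above the round key (275,300) and clear of the square key (335,245). Pressing now.

```bash
python3 -m handwheel '[[0,0,4,0,-1],[0,0,3,0,-1],[0,0,2,0,-1],[0,0,2,0,-1],[0,0,2,0,-1],[0,0,1,0,-1],[0,0,0,0,-1],[0,0,0,0,-1]]'; python3 -m handwheel '[[0,0,1,0,-1],[0,0,1,0,-1],[0,0,1,0,-1],[0,0,0,0,-1],[0,0,0,0,-1]]'
```

```text
clock: 17.7
tool_pos: [0.479, -0.2802, 0.0602]
ee_rot: [-2.236, -2.158, -0.045]
wrist_force: [2.1, -0.8, 4.3]
grip_width: -0.0
gripper_force: 2.3
clock: 18.12
tool_pos: [0.4792, -0.2803, 0.0597]
ee_rot: [-2.238, -2.16, -0.045]
wrist_force: [-4.0, 1.2, 19.6]
grip_width: 0.0001
gripper_force: 10.6
```

The key is at its stop (z 0.060, 19.6 N). I'll lift and retreat, then do a final check.

```bash
python3 -m handwheel '[[0,0,-15,0,-1],[0,0,-35,0,-1],[0,0,-35,0,-1],[0,0,-35,0,-1],[0,0,-35,0,-1],[0,-30,0,0,-1],[0,-30,0,0,-1],[0,-30,0,0,-1],[0,-30,0,0,-1],[0,-30,0,0,-1],[0,0,0,0,-1],[0,0,0,0,-1]]'; python3 - <<'E'
from bench import *
import numpy as np,cv2
for c in("side","top"):
    im,d=camera(c);cv2.imwrite(f"pics/{c}5.png",im)
    for l in ("rocker_raised_end","latch_left_pad","latch_right_pad","start_key_top","stop_key_top","mill_lid"):
        print(c,l,[(np.round(x["centre"],3).tolist(),round(x["p"],2)) for x in mark_of(c,l)[:2]])
im=cv2.imread("pics/side5.png");cv2.imwrite("pics/crop5.png",cv2.resize(im[170:450,190:480],None,fx=2,fy=2))
E
```

```text
clock: 19.12
tool_pos: [0.3276, -0.2808, 0.2122]
ee_rot: [-2.237, -2.155, -0.044]
wrist_force: [0.9, 0.1, 0.2]
grip_width: -0.0001
gripper_force: 0.0
side rocker_raised_end [([0.5, 0.288, 0.064], 0.83)]
side latch_left_pad [([0.6, 0.07, 0.133], 0.87)]
side latch_right_pad [([0.592, -0.13, 0.137], 0.64)]
side start_key_top [([0.663, 0.26, -0.0], 0.73), ([0.478, -0.282, 0.061], 0.41)]
side stop_key_top [([0.485, -0.351, 0.069], 0.44)]
side mill_lid [([0.596, -0.03, 0.108], 0.56)]
top rocker_raised_end [([0.505, 0.287, 0.068], 0.57)]
top latch_left_pad []
top latch_right_pad [([0.595, -0.127, 0.14], 0.76), ([0.486, -0.356, 0.067], 0.34)]
top start_key_top [([0.483, -0.281, 0.062], 0.64)]
top stop_key_top [([0.486, -0.354, 0.064], 0.56), ([0.478, 0.291, -0.002], 0.25)]
top mill_lid [([0.595, -0.03, 0.11], 0.71)]
```

View pics/crop5.png

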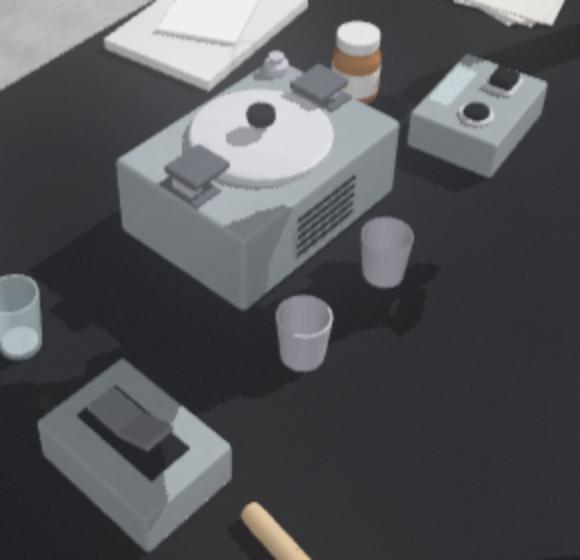

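The crop shows both latches down, the rocker on, the round key (477,112) in and the square key (503,80) out. The lid, weight, cups, jar and beaker haven't moved.

```bash
python3 -c "
from bench import *
print(job_done())"
```

```text
the job is handed in; nothing more can be done
None
```

I pressed both latches, then the rocker, then the start key down to their stops in that order. The stop key and the loose items look untouched in the final picture, and I handed the job in at about 20 s on the robot's clock; no verdict came back.

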